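# Reset the bedroom door stop

## Robot

A 6-joint arm with a two-finger parallel gripper is mounted at the origin on the work surface. World frame = base frame: x ahead of the robot, y to its left, z up, the work surface at z = 0. Lengths are in m, angles in rad, forces in N, time in s.
With the tool pointing down it reaches from about 0.35 to 0.975 m from the base axis. Payload 4.9 kg.
Tool frame: the origin (TCP) lies at the very end of the fingers, on their centre line; the grasp point (between the pads) lies 19 mm behind it; x points along the fingers, y is the direction in which the jaws open and shut, and the axes are right-handed (so a half turn about x gives the same grasp; the last joint's range is limited). The gripper opens to 85 mm and grips with 20 to 120 N. Pads are 22 mm wide; open, the fingers measure 114 mm over their backs; the gripper's body (76 mm by 85 mm) begins 54 mm behind the grasp point. The pads swing forward as they close: fully open they stand 13 mm farther back than shut.
Start: joints at [-1.369, 0.053, 1.613, -0, 1.476, -0.119], TCP at [0.197, -0.593, 0.231] pointing down, gripper open.
Joint ranges: [-3.01, 3.01], [-1.01, 2.22], [0.06, 2.58], [-1.02, 4.17], [0.09, 2.62], [-3.14, 3.14]. Speed limits (rad/s): [2.57, 2.57, 3.14, 3.14, 3.14, 3.14].

## Interface

Orientations are given as a rotation vector (axis times angle).
In Python, from station import ctrl, get_image, calibration, finish_job, search_frame, cut_out, mark_of gives the robot as it stands. The module is installed in compiled form; this text tells all that it offers.
- The arm moves only by the tool arm_command, never from a script. Its argument "plan" is a list that holds one entry, the list of rows, each a list of 7 numbers: the shift along the tool's x, y, z in m, then the turn, a rotation vector about the tool's x, y, z in degrees, then the finger opening in m, from 0 to 0.0854. A call has 1 to 20 rows; each row shifts and turns the pose as measured when the row begins, along the tool's axes as they then stand; what a row does not reach is not made up. A row lasts 1/12 s, in which the tool goes at most 41.7 mm and 7.16 degrees, less where a joint would pass 70% of its speed; a pose out of reach is approached as far as the arm can. A call with a gripper value outside its range is refused whole. The fingers move at their own pace and stop on an object; "squeeze" is the grip in N (left out, the last holds). Time passes only in rows, so rows that do not move let the fingers close. It gives the time, the measured TCP pose, the force and the opening at its end, in the units of the state.
- ctrl.get_obs(): the state, without advancing time (a new reading comes with each control period).
- get_image(name): name is "side" or "top" or "wrist"; returns the picture (384x512x3 uint8, red, green, blue); there is no depth.
- calibration(name): a dict with "fx", "fy", "cx", "cy" (pixels), "cam_to_world" (4x4, takes a point from camera to world coordinates); the wrist camera has in their place "hand_eye" (4x4, takes a point from camera to tool coordinates, whose origin is the TCP and whose axes are the tool frame's). Camera axes: x right, y down, z forward; pixel columns grow to the right and rows downward; lengths in m; the calibration is good to about 2 mm. A picture is of the moment at which its call begins: read the wrist's pose just before it. calibration takes no time and is no camera call.
- finish_job(): hands the job in, once; it reports no verdict.
Trained networks look in the newest picture that a camera, given by its name, has taken for a name from the list of things; names that differ only in an ending like _2 or _b are one class to them, and where a whole thing is asked for, a point or a joint stands for the part that bears it (a point fixed in the world has none). Each returns a list of dicts, best first, with "conf" (0 to 1); they miss things now and then, are a little off and sometimes report something else, mostly with a low value. They report only what shows in the picture. A call takes as long as a camera call.
- search_frame(camera, thing): "at" ([x, y, z] in m, in the coordinates of the camera as it stood for that picture, good to about 4 mm: the middle of the surface that is visible of it).
- cut_out(camera, thing): "mask" (384x512 bool, what is visible of it).
- mark_of(camera, thing): "at" ([x, y, z] in m, in the coordinates of the camera as it stood for that picture, good to about 4 mm: a listed point, or the origin of a listed thing).
The state is a dict: "t": time; "q": joint angles; "dq": joint speeds; "effort": joint torques, N m; "tool_pos": TCP position; "tool_rot": TCP orientation; "contact_force": force on the tool from outside, world axes, zero at the start; "wrist_torque": the same for the moment, N m; "opening": finger opening in m.
Only numpy, scipy, OpenCV 4.12 (cv2) and the standard library are available. Lean on these libraries where they do the work, as an engineer would, in place of code of your own. Each camera call takes 0.05 s, during which the arm holds its last target. There are 200 camera calls.

## Task

The bedroom door's stop is set too short. Swing the red-post lever of its jam nut well round to loosen the nut, turn the yellow bar-headed adjuster (not the buffer itself) until the white pointer's tip stands in the middle of the red band, then swing the lever back until the nut is fully tight again, with the pointer still in the band. Leave the red band where it is, do not disturb the other things around, and let go at the end.

Things in the scene. Friction and masses are not known exactly. Their poses are not given: they have to be found in the camera images.
- door_stop: Door stop screwed down on the table: grey base plate 150 x 310 x 12 mm (spans x -75..75, y -195..115 mm in its own frame), dark steel housing 74 x 84 mm up to 60 mm high around the origin. Origin on the table surface, exactly on the common upright axis of nut and adjuster; z up; the black buffer sticks out towards the stop's -y. The scale rail with the red band stands at x 51..67 mm, y -145..-45 mm, 53 mm high.
- jam_nut (a joint): Angle of the brass hexagon jam nut (64 mm, 61 to 75 mm above the table) about the upright axis. 0 = fully tight (hard stop); grows counter-clockwise seen from above as it loosens, to 1.2 rad (hard stop). Below 0.35 rad it clamps the adjuster; above, the adjuster is free. Takes about 3 N at the post, 5 to 7 N when tightened fully; stays where left, does not turn the adjuster.
- lever_post (a point): Point on the axis of the red upright round post (18 mm diameter, from 63 to 120 mm above the table) at the end of the nut's steel lever arm (18 mm wide, top at 73 mm), 95 mm from the nut's axis; the point is 100 mm above the table. Tight, the post lies 25 degrees counter-clockwise from the stop's +x direction as seen from above.
- adjuster (a joint): Angle of the adjuster about the same upright axis, range -1.3 to 1.3 rad, grows counter-clockwise seen from above. Counter-clockwise drives buffer and pointer outwards (towards the stop's -y), 18 mm per rad. Friction about 0.15 N m when the nut is loose; it stays where it is left. At 0 the bar head lies along the stop's x axis.
- adjuster_grip (a point): Centre of the adjuster's yellow bar head (64 long x 16 wide x 30 mm high, from 88 to 118 mm above the table), 106 mm above the table, on the axis. Its x axis is along the bar's 64 mm length. The stem below it is 24 mm thick.
- buffer: Steel rod (18 mm) with black rubber buffer (48 mm diameter), carrying the white pointer; slides along the stop's y axis at 36 mm height, driven by the adjuster. Its origin coincides with the stop's origin at adjuster 0 and moves to the stop's -y as the adjuster turns counter-clockwise. Do not push it directly.
- pointer (a point): Middle of the tip of the white pointer (tip 3 mm wide), 52 mm above the table, 49 mm to the stop's +x side of the axis. It moves along the stop's y with the buffer.
- band_mark (a point): Middle of the red band's edge (band 9 mm wide along the stop's y, a saddle on the scale rail, top 53 mm above the table), at the point that the pointer's tip should face. At the start it lies 8 to 25 mm farther to the stop's -y than the pointer. It is a stiff friction fit and must not be pushed.
- bracket_shelf: Low steel bracket shelf on the table, 220 x 340 mm, 110 mm high; origin under its centre. Fixed.
- lantern: Green plastic lantern, 104 mm diameter, 195 mm high, standing loose on the bracket shelf; origin at its underside's centre.
- jar: Glass jar with screw lid, 76 mm diameter, 105 mm high, loose on the table, origin at its underside's centre.
- spoon: Steel spoon, 170 mm long, lying loose on the table.
- comb: White hair comb, 170 x 40 x 5 mm, lying loose on the table.
- books: Two stacked books, 150 x 210 x 44 mm, loose.
- clock: White bedside clock, 50 x 110 x 75 mm, loose.

How it is judged:
By the outcome, as a careful person would: the job done as asked, in the order asked, and still so for the second after the job is handed in, with the robot touching nothing.
It also fails if it takes over 67 s, if anything falls off the work surface, if the arm or the gripper's body presses on something with over 40 N, if the wrist force passes 120 N, or if a joint passes its speed limit or range.

## Working session

There is one attempt and no reset: what is moved stays moved. The work goes in short steps, Python scripts to look and compute and a tool call to move; the robot and the scene stay as the last step left them, time stands still between calls to the robot, and variables do not carry over. Pictures are saved under pics/ and viewed, about 8 in all and at most 12, crops included, and the job is handed in when it is done.

Besides the shell and the picture viewer there is one more tool, called after ">>>" as a command line: name --argument value ..., lists and objects as JSON in quotes. arm_command: Moves the arm, as the interface text tells. Its arguments: {"type":"object","properties":{"plan":{"type":"array","items":{"type":"array","items":{"type":"array","items":{"type":"number"}}}},"squeeze":{"type":"number"}},"required":["plan"]}

```bash
mkdir -p pics; cat > h.py <<'E'
import numpy as np, cv2
from scipy.spatial.transform import Rotation as R
from station import ctrl, get_image, calibration, finish_job, search_frame, cut_out, mark_of
np.set_printoptions(precision=4, suppress=True)
def T(cam):
    c=calibration(cam)
    if cam!='wrist': return np.array(c['cam_to_world'])
    o=ctrl.get_obs(); M=np.eye(4); M[:3,:3]=R.from_rotvec(o['tool_rot']).as_matrix(); M[:3,3]=o['tool_pos']
    return M@np.array(c['hand_eye'])
def snap(cam,name=None,scale=1.5):
    M=T(cam); im=get_image(cam)
    if name: cv2.imwrite('pics/'+name+'.png',cv2.resize(im[:,:,::-1],None,fx=scale,fy=scale))
    return M,im
def w(M,p): return M[:3,:3]@np.array(p)+M[:3,3]
def mark(cam,M,th,f=mark_of):
    return [(round(d['conf'],2),w(M,d['at'])) for d in f(cam,th)[:2]]
E
python3 - <<'E'
from h import *
o=ctrl.get_obs(); print(o['t'],o['tool_pos'],o['tool_rot'])
for cam in ['top','side']:
    M,im=snap(cam,cam+'1')
    for th in ['door_stop','lever_post','adjuster_grip','pointer','band_mark','lantern','jar','books','clock','bracket_shelf','spoon','comb']:
        if cam=='side' and th in('spoon','comb','books','clock','jar','bracket_shelf'): continue
        print(cam,th,mark(cam,M,th))
E
```

```text
0.0 [ 0.197  -0.5925  0.2301] [ 2.0488  0.3336 -2.049 ]
top door_stop [(0.74, array([ 0.5843, -0.0318,  0.0001]))]
top lever_post [(0.58, array([ 0.6715, -0.0113,  0.097 ])), (0.16, array([ 0.6139, -0.1309,  0.0457]))]
top adjuster_grip [(0.65, array([ 0.5792, -0.0348,  0.106 ]))]
top pointer [(0.8, array([ 0.6127, -0.1093,  0.0495]))]
top band_mark [(0.61, array([ 0.6124, -0.1296,  0.0455]))]
top lantern [(0.83, array([0.3671, 0.5558, 0.1047])), (0.37, array([0.7324, 0.2835, 0.0014]))]
top jar [(0.56, array([ 0.6028,  0.1723, -0.0008]))]
top books [(0.8, array([ 0.7325,  0.2827, -0.0003]))]
top clock [(0.85, array([ 0.7977, -0.1002,  0.0013]))]
top bracket_shelf [(0.58, array([0.3901, 0.5469, 0.0016])), (0.55, array([ 0.6132, -0.1291,  0.045 ]))]
top spoon [(0.59, array([0.4382, 0.0093, 0.0001])), (0.49, array([ 0.5779, -0.019 , -0.0013]))]
top comb [(0.88, array([ 0.7272, -0.0327, -0.0001]))]
side door_stop [(0.79, array([ 0.5744, -0.0324, -0.0022]))]
side lever_post [(0.92, array([ 0.6758, -0.0047,  0.1002]))]
side adjuster_grip [(0.61, array([ 0.5764, -0.0319,  0.1024]))]
side pointer [(0.79, array([ 0.6162, -0.1098,  0.0545]))]
side band_mark [(0.62, array([ 0.7245,  0.2837, -0.0017]))]
side lantern [(0.7, array([0.3646, 0.5602, 0.1102]))]
```

View pics/top1.png

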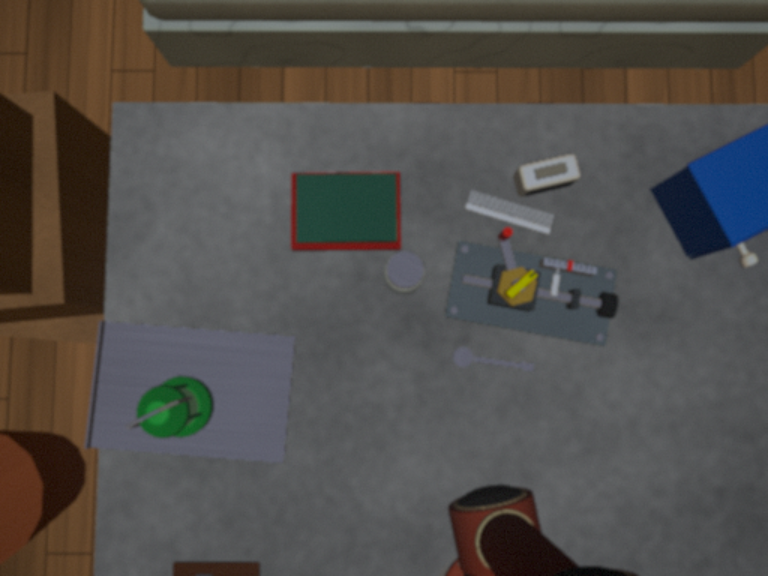

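View pics/side1.png

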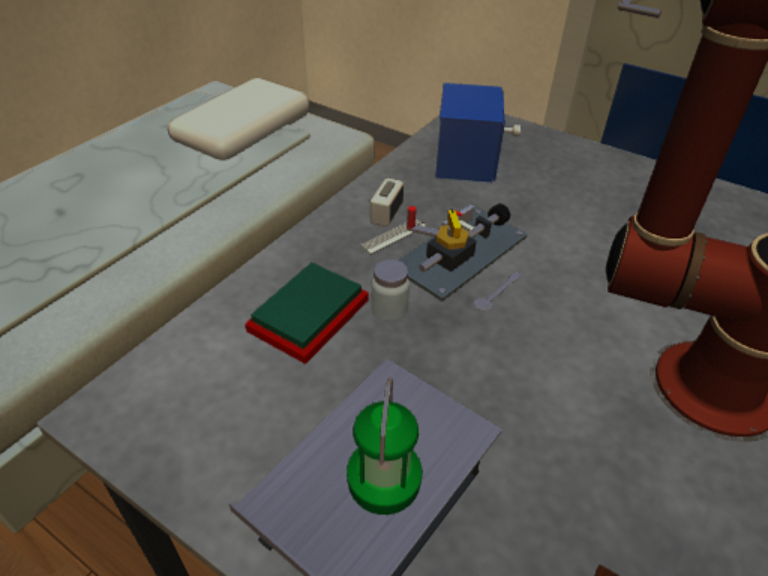

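The top view shows the stop's axis near px (518,287) (1.5x scale), with the red post at (507,233) and the yellow bar pointing to the lower-left and upper-right. The pointer is at (556,275) and the red band at (570,266). The jar is at (405,270), the comb at (510,210) and the clock at (548,172). The side view agrees. Next I'll move above the stop for a wrist view.

```bash
cat >> h.py <<'E'
def plan(pos,yaw=None):
    "yaw: world angle (deg) of the jaw axis (tool y); tool x down. prints shift in tool axes, turn about tool x and tilt"
    o=ctrl.get_obs(); A=R.from_rotvec(o['tool_rot']); 
    d=A.inv().apply(np.array(pos)-o['tool_pos'])
    y=A.as_matrix()[:,1]; cy=np.degrees(np.arctan2(y[1],y[0]))
    print('t',round(o['t'],2),'pos',np.array(o['tool_pos']),'jaw',round(cy,1),'q6',round(o['q'][5],2),'F',np.array(o['contact_force']),'open',round(o['opening'],4))
    print('shift mm',d*1000)
    if yaw is not None:
        # target orientation: x down, y at yaw (nearest half turn)
        a=np.radians(yaw+180*np.round((cy-yaw)/180)); ya=np.array([np.cos(a),np.sin(a),0]); xa=np.array([0,0,-1.]);
        B=R.from_matrix(np.c_[xa,ya,np.cross(xa,ya)]); print('turn deg',np.degrees((A.inv()*B).as_rotvec()))
E
python3 - <<'E'
from h import *
o=ctrl.get_obs();print(R.from_rotvec(o['tool_rot']).as_matrix()); print(calibration('wrist'))
plan([0.56,-0.06,0.33],106)
E
```

```text
[[ 0.      0.3153 -0.949 ]
 [-0.0001 -0.949  -0.3153]
 [-1.      0.0001 -0.    ]]
{'fx': 329.82123844298843, 'fy': 329.82123844298843, 'cx': 254.00311444925322, 'cy': 187.49319948251897, 'hand_eye': array([[ 0.0004, -0.2998,  0.954 , -0.1425],
       [ 1.    ,  0.0005, -0.0003, -0.0006],
       [-0.0004,  0.954 ,  0.2998, -0.077 ],
       [ 0.    ,  0.    ,  0.    ,  1.    ]])}
t 1.0 pos [ 0.1971 -0.5931  0.2313] jaw -71.6 q6 -0.12 F [-0.0839  0.733   0.6052] open 0.0854
shift mm [ -98.6817 -391.4747 -512.5064]
turn deg [ 2.3795 -0.0006 -0.0036]
```

>>> arm_command --plan '[[[-0.01, -0.02, -0.027, 0, 0, 0, 0.085], [-0.01, -0.02, -0.027, 0, 0, 0, 0.085], [-0.01, -0.02, -0.027, 0, 0, 0, 0.085], [0, -0.02, -0.027, 0, 0, 0, 0.085], [0, -0.02, -0.027, 0, 0, 0, 0.085], [0, -0.02, -0.027, 0, 0, 0, 0.085], [0, -0.02, -0.027, 0, 0, 0, 0.085], [0, -0.02, -0.027, 0, 0, 0, 0.085], [0, -0.02, -0.027, 0, 0, 0, 0.085], [0, -0.02, -0.027, 0, 0, 0, 0.085], [0, -0.02, -0.027, 0, 0, 0, 0.085], [0, -0.02, -0.027, 0, 0, 0, 0.085], [0, -0.02, -0.027, 0, 0, 0, 0.085], [0, -0.02, -0.027, 0, 0, 0, 0.085], [0, -0.02, -0.027, 0, 0, 0, 0.085], [0, -0.02, -0.027, 0, 0, 0, 0.085], [0, -0.02, -0.027, 0, 0, 0, 0.085], [0, -0.02, -0.027, 0, 0, 0, 0.085], [0, -0.02, -0.027, 0, 0, 0, 0.085], [0, 0, 0, 0, 0, 0, 0.085]]]'

```text
t: 2.67
tool_pos: [0.5807, -0.0482, 0.2649]
tool_rot: [2.058, 0.318, -2.042]
contact_force: [-0.9, 0.5, 1.0]
opening: 0.0848
```

```bash
python3 - <<'E'
from h import *
M,im=snap('wrist','w1')
for th in ['door_stop','lever_post','adjuster_grip','pointer','band_mark','jar']:
    print(th,mark('wrist',M,th))
d=cut_out('wrist','adjuster_grip'); print([x['conf'] for x in d])
m=d[0]['mask'].astype(np.uint8); r=cv2.minAreaRect(cv2.findNonZero(m)); print(r, m.sum())
np.save('M1.npy',M); np.save('im1.npy',im)
E
```

```text
door_stop [(0.89, array([ 0.5759, -0.0326, -0.0014]))]
lever_post [(0.81, array([ 0.6699, -0.0047,  0.0993]))]
adjuster_grip [(0.59, array([ 0.5822, -0.0285,  0.1041]))]
pointer [(0.66, array([ 0.6125, -0.1127,  0.0522]))]
band_mark [(0.56, array([ 0.6113, -0.134 ,  0.0507]))]
jar [(0.77, array([ 0.6004,  0.175 , -0.0019]))]
[0.68, 0.2]
((234.3354949951172, 163.80145263671875), (27.265640258789062, 69.84809112548828), 67.28559112548828) 1514
```

View pics/w1.png

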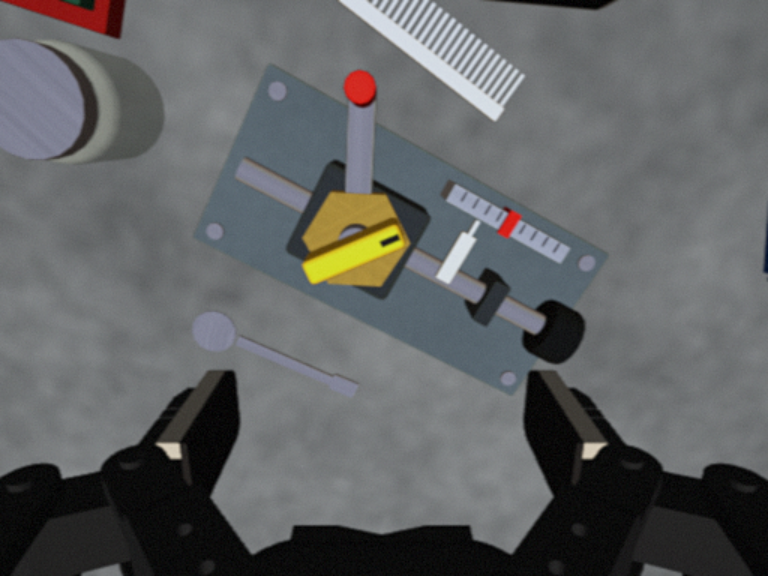

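Wrist view (px at 1.5x): plate corners are at (270,65), (608,255), (513,395) and (195,238). The post top is at (360,84), the bar top face runs from (303,265) to (405,228), the pointer tip is at (478,223), and the band's middle is about (510,224). I'll fit the stop pose from these.

```bash
cat >> h.py <<'E'
def ray(M,px,z,cam='wrist'):
    c=calibration(cam); v=M[:3,:3]@np.array([(px[0]-c['cx'])/c['fx'],(px[1]-c['cy'])/c['fy'],1]); o=M[:3,3]
    return o+v*(z-o[2])/v[2]
def tostop(p,o,yaw):
    c,s=np.cos(yaw),np.sin(yaw); d=np.array(p)[:2]-o[:2]; return np.array([c*d[0]+s*d[1],-s*d[0]+c*d[1]])
E
python3 - <<'E'
from h import *
M=np.load('M1.npy')
P=np.array([ray(M,np.array(p)/1.5,.012)[:2] for p in [(270,65),(608,255),(513,395),(195,238)]])
L=np.array([(75,115),(75,-195),(-75,-195),(-75,115)])/1000
U,S,V=np.linalg.svd((L-L.mean(0)).T@(P-P.mean(0))); Rm=V.T@U.T
o=P.mean(0)-Rm@L.mean(0); yaw=np.arctan2(Rm[1,0],Rm[0,0]); print('origin',o,'yaw',np.degrees(yaw)); print('res mm',(P-(L@Rm.T+o))*1000)
post=ray(M,np.array([360,84])/1.5,.12); d=post[:2]-o; print('post',post,np.hypot(*d),np.degrees(np.arctan2(d[1],d[0])))
a=ray(M,np.array([304,272])/1.5,.118);b=ray(M,np.array([402,232])/1.5,.118)
print('bar',a,b,(a+b)/2,np.degrees(np.arctan2(*(b-a)[1::-1])))
print('pt',tostop(ray(M,np.array([478,223])/1.5,.052),o,yaw)*1000,'band',tostop(ray(M,np.array([510,223])/1.5,.053),o,yaw)*1000)
print('nets pt',tostop([.6125,-.1127],o,yaw)*1000,tostop([.6113,-.134],o,yaw)*1000)
th=np.degrees(yaw)+25; q=o+.095*np.array([np.cos(np.radians(th)),np.sin(np.radians(th))]); print('post calc',q,th)
plan([q[0],q[1],.2],th+90)
E
```

```text
origin [ 0.5787 -0.0319] yaw -10.165171502424506
res mm [[-1.5997 -1.6768]
 [-1.2632  2.6632]
 [ 1.7234  1.1804]
 [ 1.1394 -2.1667]]
post [ 0.6719 -0.0068  0.12  ] 0.09657904362924377 15.101000683885603
bar [ 0.5597 -0.0059  0.118 ] [ 0.6014 -0.0548  0.118 ] [ 0.5805 -0.0304  0.118 ] -49.48026618122845
pt [ 48.0716 -73.1544] band [ 59.0746 -93.3923]
nets pt [ 47.5388 -73.5181] [ 50.1168 -94.6955]
post calc [ 0.6705 -0.0076] 14.834828497575494
t 3.07 pos [ 0.5782 -0.0536  0.2652] jaw -72.4 q6 1.05 F [-0.6548 -0.3492 -0.4781] open 0.085
shift mm [  65.5914  -16.5855 -101.5364]
turn deg [ 2.7245 -0.3333 -0.4791]
```

>>> arm_command --plan '[[[0, -0.0035, -0.021, 0.7, -0.1, -0.1, 0.085], [0, -0.0035, -0.021, 0.7, -0.1, -0.1, 0.085], [0, -0.0035, -0.021, 0.7, -0.1, -0.1, 0.085], [0, -0.0035, -0.021, 0.7, -0.1, -0.1, 0.085], [0, -0.0035, -0.021, 0, 0, -0.1, 0.085], [0.02, 0, 0, 0, 0, 0, 0.06], [0.03, 0, 0, 0, 0, 0, 0.06], [0.03, 0, 0, 0, 0, 0, 0.06], [0.03, 0, 0, 0, 0, 0, 0.06], [0, 0, 0, 0, 0, 0, 0.06], [0, 0, 0, 0, 0, 0, 0.06]]]'

```text
t: 3.98
tool_pos: [0.679, -0.0171, 0.1571]
tool_rot: [2.102, 0.248, -2.085]
contact_force: [0.0, -0.4, 0.9]
opening: 0.0602
```

```bash
python3 - <<'E'
from h import *
M,im=snap('wrist')
print(mark('wrist',M,'lever_post'))
plan([.671,-.0075,.083],104.8)
E
```

```text
[(0.65, array([ 0.6676, -0.004 ,  0.1007]))]
t 4.08 pos [ 0.6792 -0.017   0.1579] jaw -76.3 q6 1.2 F [-0.6062 -0.5976 -0.2591] open 0.0597
shift mm [ 74.766  -11.4759   6.355 ]
turn deg [-1.107  -0.4775 -0.2366]
```

>>> arm_command --plan '[[[0, -0.006, 0.004, -0.6, -0.2, -0.1, 0.06], [0, -0.006, 0.004, -0.5, -0.2, -0.1, 0.06], [0.02, 0, 0, 0, 0, 0, 0.06], [0.025, 0, 0, 0, 0, 0, 0.06], [0.02, 0, 0, 0, 0, 0, 0.06], [0.01, 0, 0, 0, 0, 0, 0.06], [0, 0, 0, 0, 0, 0, 0.06]]]'

```text
t: 4.67
tool_pos: [0.6763, -0.0059, 0.0993]
tool_rot: [2.107, 0.268, -2.05]
contact_force: [-0.6, 0.3, -1.0]
opening: 0.0602
```

```bash
python3 - <<'E'
from h import *
snap('wrist','w2',1.2)
plan([.6703,-.0068,.083],104.8)
E
```

```text
t 4.72 pos [ 0.6769 -0.006   0.1006] jaw -75.0 q6 1.19 F [0.482  0.7221 0.0721] open 0.0603
shift mm [17.3956 -1.0891  7.0658]
turn deg [ 0.2422 -1.5779 -0.5815]
```

View pics/w2.png

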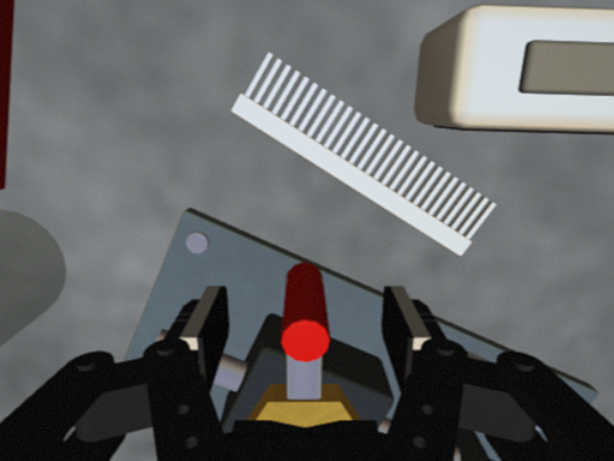

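The red post stands centred between the fingers (px 305,335). I'll move in 17 mm and grip.

>>> arm_command --plan '[[[0.01, 0, 0.004, 0, -0.8, -0.3, 0.06], [0.008, 0, 0.004, 0, -0.8, -0.3, 0.06], [0.002, 0, 0.001, 0, 0, 0, 0.06], [0, 0, 0, 0, 0, 0, 0.01], [0, 0, 0, 0, 0, 0, 0.01], [0, 0, 0, 0, 0, 0, 0.01], [0, 0, 0, 0, 0, 0, 0.01], [0, 0, 0, 0, 0, 0, 0.01]]]' --squeeze 25

```text
t: 5.38
tool_pos: [0.6708, -0.0075, 0.0854]
tool_rot: [2.086, 0.277, -2.077]
contact_force: [1.0, -2.0, -2.6]
opening: 0.0176
```

```bash
python3 - <<'E'
from h import *
plan([.6703,-.0068,.083],104.8); o=ctrl.get_obs(); d=o['tool_pos'][:2]-np.array([.5787,-.0319]); print(np.hypot(*d),np.degrees(np.arctan2(d[1],d[0])))
E
```

```text
t 5.38 pos [ 0.6708 -0.0075  0.0854] jaw -74.9 q6 1.18 F [ 1.032  -1.9679 -2.5737] open 0.0176
shift mm [ 2.4035 -0.7802  0.3091]
turn deg [ 0.2788 -0.2689  0.0385]
0.09527432377353771 14.85296993354569
```

>>> arm_command --plan '[[[0, -0.0075, 0.0003, -4.5, 0, 0, 0.01], [0, -0.0075, 0.0003, -4.5, 0, 0, 0.01], [0, -0.0075, 0.0003, -4.5, 0, 0, 0.01], [0, -0.0075, 0.0003, -4.5, 0, 0, 0.01], [0, -0.0075, 0.0003, -4.5, 0, 0, 0.01], [0, -0.0075, 0.0003, -4.5, 0, 0, 0.01]]]'

```text
t: 5.88
tool_pos: [0.6507, 0.0307, 0.0854]
tool_rot: [1.793, 0.697, -1.776]
contact_force: [0.3, 1.2, -0.9]
opening: 0.0168
```

```bash
cat >> h.py <<'E'
O=np.array([.5787,-.0319])
def lev():
    plan([.6703,-.0068,.085],104.8); o=ctrl.get_obs(); d=o['tool_pos'][:2]-O; a=np.degrees(np.arctan2(d[1],d[0])); print('radius',np.hypot(*d),'ang',a,'nut deg',a-14.85)
E
python3 -c "from h import *; lev()"
```

```text
t 5.88 pos [0.6507 0.0307 0.0854] jaw -47.2 q6 0.76 F [ 0.2966  1.2479 -0.8704] open 0.0168
shift mm [ 0.5651 40.8229 11.1049]
turn deg [27.9875 -0.513  -0.1809]
radius 0.09542048045526394 ang 41.00010364042952 nut deg 26.15010364042952
```

>>> arm_command --plan '[[[0, -0.0075, 0.0003, -4.5, 0, 0, 0.01], [0, -0.0075, 0.0003, -4.5, 0, 0, 0.01], [0, -0.0075, 0.0003, -4.5, 0, 0, 0.01], [0, -0.0075, 0.0003, -4.5, 0, 0, 0.01], [0, -0.0075, 0.0003, -4.5, 0, 0, 0.01], [0, -0.0075, 0.0003, -4.5, 0, 0, 0.01], [0, -0.0075, 0.0003, -4.5, 0, 0, 0.01], [0, 0, 0, 0, 0, 0, 0.01]]]'

```text
t: 6.55
tool_pos: [0.6041, 0.0601, 0.0854]
tool_rot: [1.401, 1.078, -1.382]
contact_force: [-2.4, 0.7, 0.4]
opening: 0.0174
```

```bash
python3 -c "from h import *; lev()"
```

```text
t 6.55 pos [0.6041 0.0601 0.0854] jaw -14.4 q6 0.22 F [-2.4281  0.7043  0.397 ] open 0.0174
shift mm [ 0.6599 80.7723 48.3035]
turn deg [60.7904 -0.628  -0.1751]
radius 0.09541892197277302 ang 74.57238578706716 nut deg 59.72238578706716
```

>>> arm_command --plan '[[[0, 0, 0, 0, 0, 0, 0.05], [0, 0, 0, 0, 0, 0, 0.05], [0, 0, 0, 0, 0, 0, 0.05], [-0.02, 0, 0, 0, 0, 0, 0.05], [-0.03, 0, 0, 0, 0, 0, 0.05], [-0.03, 0, 0, 0, 0, 0, 0.05], [0, 0, 0, -7, 0, 0, 0.06], [0, 0, 0, -7, 0, 0, 0.06], [0, 0, 0, -7, 0, 0, 0.06], [0, 0, 0, -7, 0, 0, 0.06], [0, 0, 0, -7, 0, 0, 0.06], [0, 0, 0, -7, 0, 0, 0.06], [0, 0, 0, -7, 0, 0, 0.06], [0, 0, 0, -6, 0, 0, 0.06], [0, 0, 0, 0, 0, 0, 0.06]]]'

```text
t: 7.8
tool_pos: [0.612, 0.0555, 0.1744]
tool_rot: [0.666, 1.446, -0.649]
contact_force: [-0.9, -0.2, 0.3]
opening: 0.0602
```

```bash
python3 -c "
from h import *; plan([*O,.155],40.5)
M,im=snap('wrist'); print(mark('wrist',M,'lever_post'),mark('wrist',M,'adjuster_grip'))"
```

```text
t 7.8 pos [0.612  0.0555 0.1744] jaw 41.6 q6 -0.76 F [-0.8977 -0.2478  0.2943] open 0.0602
shift mm [ 18.5336 -83.2637  42.9312]
turn deg [ 1.0931  0.8981 -1.0873]
[(0.57, array([0.6016, 0.0645, 0.0997]))] [(0.82, array([ 0.5825, -0.0284,  0.1047]))]
```

>>> arm_command --plan '[[[0, -0.021, 0.011, 0.5, 0.4, -0.5, 0.06], [0, -0.021, 0.011, 0.5, 0.4, -0.5, 0.06], [0, -0.021, 0.011, 0, 0, 0, 0.06], [0, -0.021, 0.011, 0, 0, 0, 0.06], [0.01, 0, 0, 0, 0, 0, 0.06], [0, 0, 0, 0, 0, 0, 0.06]]]'

```text
t: 8.45
tool_pos: [0.5763, -0.0351, 0.1639]
tool_rot: [0.687, 1.457, -0.685]
contact_force: [-0.9, 1.0, -1.3]
opening: 0.0598
```

```bash
python3 -c "
from h import *; plan([.579,-.0315,.089],40.5)
M,im=snap('wrist','w3',1.2); print(mark('wrist',M,'adjuster_grip'))"
```

```text
t 8.45 pos [ 0.5763 -0.0351  0.1639] jaw 39.7 q6 -0.88 F [-0.8692  1.0025 -1.3354] open 0.0598
shift mm [74.8648  4.1668 -1.2061]
turn deg [-0.8371  0.1187 -0.1234]
[(0.71, array([ 0.5809, -0.0242,  0.1031]))]
```

View pics/w3.png

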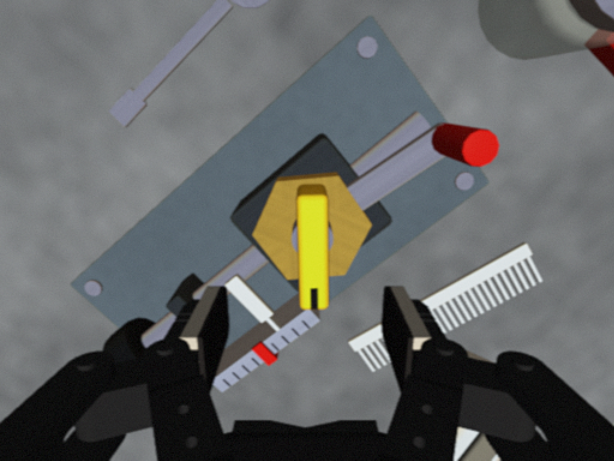

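The bar stands upright in the view between the fingers, 8 px right of centre, which matches the 4 mm computed. I'll correct that and descend.

>>> arm_command --plan '[[[0, 0.0025, -0.0005, -0.5, 0, 0, 0.05], [0, 0.002, -0.0005, -0.4, 0, 0, 0.05], [0.02, 0, 0, 0, 0, 0, 0.05], [0.025, 0, 0, 0, 0, 0, 0.05], [0.02, 0, 0, 0, 0, 0, 0.05], [0.01, 0, 0, 0, 0, 0, 0.05], [0, 0, 0, 0, 0, 0, 0.05]]]'

```text
t: 9.13
tool_pos: [0.587, -0.025, 0.093]
tool_rot: [0.669, 1.452, -0.66]
contact_force: [0.6, 0.5, -1.2]
opening: 0.0501
```

```bash
python3 -c "
from h import *; plan([.579,-.0315,.088],40.5)"
```

```text
t 9.13 pos [ 0.587 -0.025  0.093] jaw 41.2 q6 -0.89 F [ 0.6251  0.5072 -1.1543] open 0.0501
shift mm [  4.8621 -10.3657  -0.4602]
turn deg [ 0.6592  0.6166 -0.6324]
```

>>> arm_command --plan '[[[0.002, -0.006, 0, 0.4, 0.3, -0.3, 0.05], [0.002, -0.0045, 0, 0.3, 0.3, -0.3, 0.05], [0, 0, 0, 0, 0, 0, 0.05]]]'

```text
t: 9.38
tool_pos: [0.5796, -0.0313, 0.0901]
tool_rot: [0.674, 1.463, -0.674]
contact_force: [-0.1, -0.6, 0.1]
opening: 0.0499
```

```bash
python3 -c "
from h import *; plan([.579,-.0315,.088],40.5)"
```

```text
t 9.38 pos [ 0.5796 -0.0313  0.0901] jaw 40.5 q6 -0.89 F [-0.1214 -0.6365  0.1443] open 0.0499
shift mm [ 2.1437 -0.5684 -0.2864]
turn deg [ 0.0202  0.0118 -0.0154]
```

>>> arm_command --plan '[[[0.001, 0, 0, 0, 0, 0, 0.005], [0, 0, 0, 0, 0, 0, 0.005], [0, 0, 0, 0, 0, 0, 0.005], [0, 0, 0, 0, 0, 0, 0.005], [0, 0, 0, 0, 0, 0, 0.005], [0, 0, 0, 0, 0, 0, 0.005]]]' --squeeze 60

```text
t: 9.88
tool_pos: [0.5802, -0.0329, 0.0925]
tool_rot: [0.674, 1.46, -0.675]
contact_force: [-1.7, 0.2, -1.3]
opening: 0.015
```

```bash
python3 -c "
from h import *; plan([.579,-.0315,.088],40.5)"
```

```text
t 9.88 pos [ 0.5802 -0.0329  0.0925] jaw 40.5 q6 -0.89 F [-1.7395  0.2305 -1.3385] open 0.015
shift mm [ 4.4909 -0.0575 -1.8766]
turn deg [-0.0147  0.1981 -0.05  ]
```

>>> arm_command --plan '[[[0, 0, 0, -5, 0, 0, 0.005], [0, 0, 0, -5, 0, 0, 0.005], [0, 0, 0, -5, 0, 0, 0.005], [0, 0, 0, -5, 0, 0, 0.005], [0, 0, 0, -5, 0, 0, 0.005], [0, 0, 0, -5, 0, 0, 0.005], [0, 0, 0, -5, 0, 0, 0.005], [0, 0, 0, -5, 0, 0, 0.005], [0, 0, 0, -5, 0, 0, 0.005], [0, 0, 0, 0, 0, 0, 0.005]]]'

```text
t: 10.72
tool_pos: [0.5808, -0.0315, 0.0925]
tool_rot: [0.038, 1.566, -0.035]
contact_force: [-0.6, -0.9, -0.9]
opening: 0.0152
```

```bash
python3 -c "
from h import *; plan([.579,-.0315,.088],104.5)
for c in ['top','side']:
  M,im=snap(c)
  for th in ['pointer','band_mark','lever_post']: print(c,th,mark(c,M,th))"
```

```text
t 10.72 pos [ 0.5808 -0.0315  0.0925] jaw 87.3 q6 -1.71 F [-0.5924 -0.8901 -0.9313] open 0.0152
shift mm [ 4.4924 -0.0826 -1.8369]
turn deg [-17.1573   0.2566  -0.0997]
top pointer []
top band_mark [(0.56, array([ 0.7973, -0.0983,  0.0015]))]
top lever_post [(0.77, array([0.6067, 0.0575, 0.101 ]))]
side pointer [(0.75, array([ 0.6125, -0.1248,  0.0556]))]
side band_mark []
side lever_post [(0.84, array([0.6069, 0.0611, 0.0987]))]
```

>>> arm_command --plan '[[[0, 0, 0, -5, 0, 0, 0.005], [0, 0, 0, -5, 0, 0, 0.005], [0, 0, 0, -5, 0, 0, 0.005], [0, 0, 0, -2, 0, 0, 0.005], [0, 0, 0, 0, 0, 0, 0.005]]]'

```text
t: 11.53
tool_pos: [0.5807, -0.031, 0.0925]
tool_rot: [-0.198, 1.557, 0.204]
contact_force: [-0.2, 0.0, -0.5]
opening: 0.0149
```

```bash
python3 -c "
from h import *; plan([.579,-.0315,.088],104.5)
M,im=snap('side'); c=calibration('side')
p=np.linalg.inv(M)@np.array([.612,-.13,.052,1]); u=int(c['fx']*p[0]/p[2]+c['cx']);v=int(c['fy']*p[1]/p[2]+c['cy']); print(u,v)
a=im[v-40:v+40,u-50:u+50,::-1]
M,im=snap('wrist')
b=im[:,:,::-1]; cv2.imwrite('pics/c4.png',np.vstack([cv2.resize(a,(400,320),interpolation=cv2.INTER_CUBIC),cv2.resize(b,(400,280))]))"
```

```text
t 11.53 pos [ 0.5807 -0.031   0.0925] jaw 104.7 q6 -2.01 F [-0.2089  0.0221 -0.4643] open 0.0149
shift mm [ 4.4862 -0.0653 -1.8074]
turn deg [ 0.1843  0.2793 -0.1701]
306 142
```

View pics/c4.png

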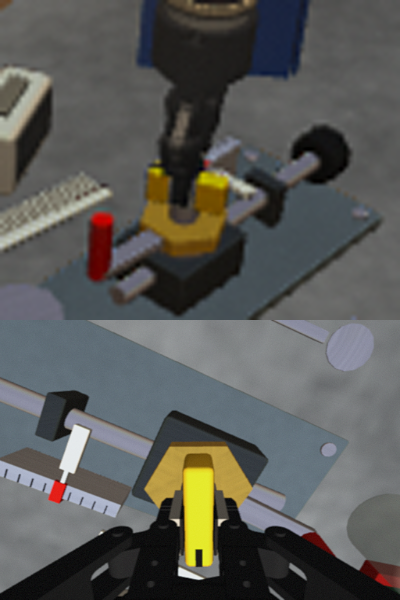

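The wrist view shows the pointer's tip right at the red band (about px 77,233 in the raw picture). I'll zoom in for the exact offset.

```bash
python3 -c "
from h import *
M,im=snap('wrist'); np.save('M2.npy',M); np.save('im2.npy',im)
cv2.imwrite('pics/c5.png',cv2.resize(im[190:260,40:125,::-1],None,fx=8,fy=8,interpolation=cv2.INTER_CUBIC))
print(mark('wrist',M,'pointer'),mark('wrist',M,'band_mark'))
h=cv2.cvtColor(im,cv2.COLOR_RGB2HSV); s=h[190:260,40:125]; red=((s[...,0]<8)|(s[...,0]>172))&(s[...,1]>150)&(s[...,2]>80)
ys,xs=np.nonzero(red); print(len(xs),cv2.minAreaRect(np.c_[xs+40,ys+190].astype(np.float32)))"
```

```text
[(0.82, array([ 0.6117, -0.1325,  0.0544]))] [(0.89, array([ 0.6099, -0.1317,  0.049 ]))]
455 ((73.53692626953125, 234.89540100097656), (16.47459602355957, 29.620986938476562), 19.440034866333008)
```

View pics/c5.png

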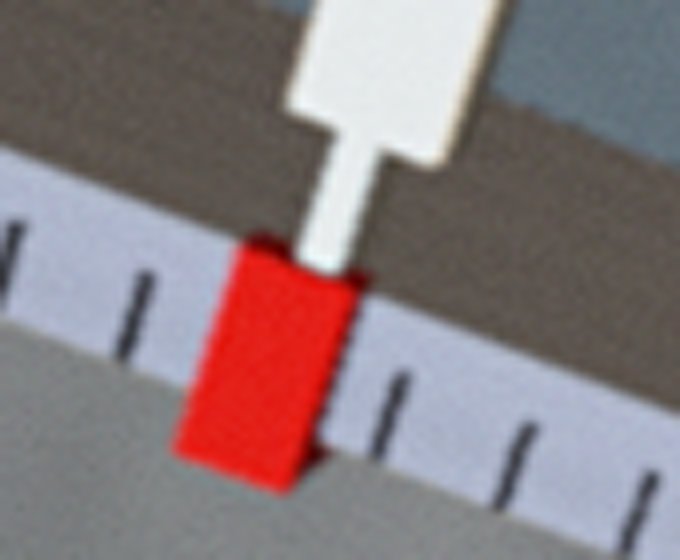

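The zoom shows the tip's middle at (322,270) and the band's near edge running from (243,245) to (362,283). The tip stands about 1.4 mm short of the middle.

```bash
python3 -c "
from h import *
M=np.load('M2.npy'); f=lambda p,z: tostop(ray(M,((p[0]+.5)/8-.5+40,(p[1]+.5)/8-.5+190),z),O,np.radians(-10.17))*1000
print(f((322,270),.0535),f((322,270),.052),f((243,245),.053),f((362,283),.053))
print(f((175,450),.053),f((290,492),.053))"
```

```text
[ 47.8429 -90.8765] [ 48.8046 -91.3739] [ 48.6448 -96.9303] [ 47.9457 -88.0387]
[ 67.4366 -97.1327] [ 67.278  -88.1939]
```

>>> arm_command --plan '[[[0, 0, 0, -2, 0, 0, 0.005], [0, 0, 0, -2, 0, 0, 0.005], [0, 0, 0, 0, 0, 0, 0.005], [0, 0, 0, 0, 0, 0, 0.005]]]'

```text
t: 12.12
tool_pos: [0.5807, -0.0309, 0.0925]
tool_rot: [-0.251, 1.551, 0.257]
contact_force: [-0.1, -0.0, -0.5]
opening: 0.0146
```

```bash
python3 -c "
from h import *
plan([.579,-.0315,.088],104.5)
M,im=snap('wrist'); np.save('M2.npy',M)
cv2.imwrite('pics/c6.png',cv2.resize(im[190:260,40:125,::-1],None,fx=8,fy=8,interpolation=cv2.INTER_CUBIC))"
```

```text
t 12.12 pos [ 0.5807 -0.0309  0.0925] jaw 108.6 q6 -2.08 F [-0.1209 -0.0038 -0.5036] open 0.0146
shift mm [ 4.4769 -0.0907 -1.7933]
turn deg [ 4.0508  0.2845 -0.1891]
```

View pics/c6.png

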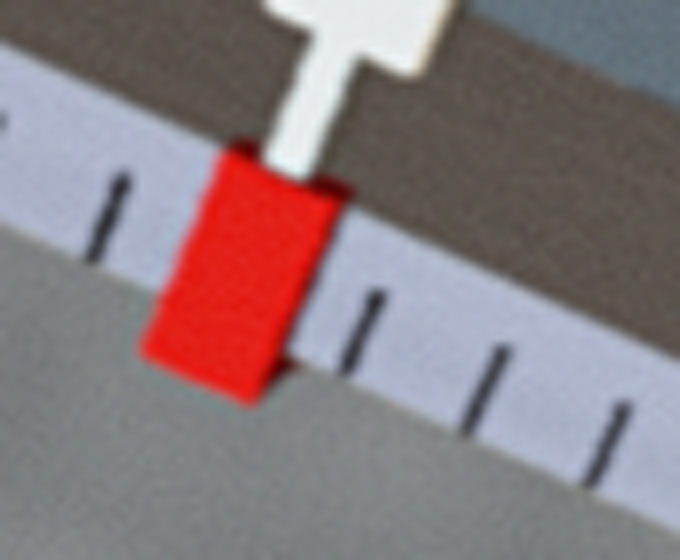

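The tip's middle (290,176) now faces the middle of the band's edge (286,172), about 0.3 mm off. I'll release, rise and turn for the lever.

>>> arm_command --plan '[[[0, 0, 0, 0, 0, 0, 0.045], [0, 0, 0, 0, 0, 0, 0.045], [0, 0, 0, 0, 0, 0, 0.045], [0, 0, 0, 0, 0, 0, 0.045], [-0.02, 0, 0, 0, 0, 0, 0.045], [-0.03, 0, 0, 0, 0, 0, 0.045], [-0.03, 0, 0, 0, 0, 0, 0.045], [0, 0, 0, 7, 0, 0, 0.06], [0, 0, 0, 7, 0, 0, 0.06], [0, 0, 0, 7, 0, 0, 0.06], [0, 0, 0, 7, 0, 0, 0.06], [0, 0, 0, 7, 0, 0, 0.06], [0, 0, 0, 7, 0, 0, 0.06], [0, 0, 0, 7, 0, 0, 0.06], [0, 0, 0, 7, 0, 0, 0.06], [0, 0, 0, 7, 0, 0, 0.06], [0, 0, 0, 7, 0, 0, 0.06], [0, 0, 0, 7, 0, 0, 0.06], [0, 0, 0, 7, 0, 0, 0.06], [0, 0, 0, 7, 0, 0, 0.06]]]'

```text
t: 13.83
tool_pos: [0.5838, -0.0319, 0.1823]
tool_rot: [1.021, 1.312, -1.002]
contact_force: [0.2, -0.1, 0.1]
opening: 0.0601
```

```bash
python3 -c "
from h import *; plan([.6041,.0601,.16],-14.4)
M,im=snap('wrist'); print(mark('wrist',M,'lever_post'),mark('wrist',M,'pointer'),mark('wrist',M,'band_mark'))"
```

```text
t 13.83 pos [ 0.5838 -0.0319  0.1823] jaw 15.1 q6 -0.45 F [ 0.244  -0.0809  0.1373] open 0.0601
shift mm [ 22.8975  43.2157 -83.5733]
turn deg [29.4728 -0.1676 -0.8838]
[(0.87, array([0.6032, 0.0635, 0.0996])), (0.43, array([ 0.6099, -0.134 ,  0.0515]))] [(0.93, array([ 0.6105, -0.1314,  0.0516]))] [(0.76, array([ 0.6144, -0.1344,  0.0498])), (0.63, array([ 0.5784, -0.0333, -0.0037]))]
```

>>> arm_command --plan '[[[0, 0, 0, 7, 0, -0.2, 0.06], [0, 0, 0, 7, 0, -0.2, 0.06], [0, 0, 0, 7, 0, -0.2, 0.06], [0, 0, 0, 7, 0, -0.2, 0.06], [0, 0, 0, 1, 0, 0, 0.06], [0.005, -0.001, -0.024, 0, 0, 0, 0.06], [0.005, -0.001, -0.024, 0, 0, 0, 0.06], [0.005, -0.001, -0.024, 0, 0, 0, 0.06], [0.005, 0, -0.022, 0, 0, 0, 0.06], [0, 0, 0, 0, 0, 0, 0.06]]]'

```text
t: 14.87
tool_pos: [0.6045, 0.0618, 0.163]
tool_rot: [1.377, 1.093, -1.369]
contact_force: [0.2, 0.1, 0.1]
opening: 0.06
```

```bash
python3 -c "
from h import *; plan([.6041,.0601,.085],-14.4)"
```

```text
t 14.87 pos [0.6045 0.0618 0.163 ] jaw -12.9 q6 0.2 F [0.1641 0.0805 0.057 ] open 0.06
shift mm [77.9822 -0.3338  1.9818]
turn deg [ 1.4636 -0.1622 -0.2083]
```

>>> arm_command --plan '[[[0.02, 0, 0.001, 1.5, 0, 0, 0.06], [0.025, 0, 0.001, 0, 0, 0, 0.06], [0.02, 0, 0, 0, 0, 0, 0.06], [0.01, 0, 0, 0, 0, 0, 0.06], [0, 0, 0, 0, 0, 0, 0.06]]]'

```text
t: 15.28
tool_pos: [0.6066, 0.0602, 0.0883]
tool_rot: [1.384, 1.084, -1.37]
contact_force: [-0.1, 0.1, -0.2]
opening: 0.0598
```

```bash
python3 -c "
from h import *; plan([.6041,.0601,.085],-14.4)"
```

```text
t 15.28 pos [0.6066 0.0602 0.0883] jaw -13.3 q6 0.21 F [-0.0709  0.0834 -0.1808] open 0.0598
shift mm [ 3.2581 -2.4078  0.6282]
turn deg [ 1.0715 -0.1604 -0.5521]
```

>>> arm_command --plan '[[[0.003, -0.0025, 0.0005, 1, 0, -0.5, 0.06], [0, 0, 0, 0, 0, 0, 0.01], [0, 0, 0, 0, 0, 0, 0.01], [0, 0, 0, 0, 0, 0, 0.01], [0, 0, 0, 0, 0, 0, 0.01], [0, 0, 0, 0, 0, 0, 0.01], [0, 0.0075, 0.0003, 4.5, 0, 0, 0.01], [0, 0.0075, 0.0003, 4.5, 0, 0, 0.01], [0, 0.0075, 0.0003, 4.5, 0, 0, 0.01], [0, 0.0075, 0.0003, 4.5, 0, 0, 0.01], [0, 0.0075, 0.0003, 4.5, 0, 0, 0.01], [0, 0.0075, 0.0003, 4.5, 0, 0, 0.01]]]' --squeeze 30

```text
t: 16.28
tool_pos: [0.6431, 0.0377, 0.0884]
tool_rot: [1.725, 0.768, -1.727]
contact_force: [-2.1, -0.2, -1.6]
opening: 0.017
```

```bash
python3 -c "from h import *; lev()"
```

```text
t 16.28 pos [0.6431 0.0377 0.0884] jaw -42.0 q6 0.68 F [-2.1436 -0.1897 -1.583 ] open 0.017
shift mm [ 3.3888 50.0319 14.819 ]
turn deg [33.1734  0.0556  0.0022]
radius 0.09479879176513295 ang 47.242722149157665 nut deg 32.39272214915766
```

>>> arm_command --plan '[[[0, 0.0075, 0.0003, 4.5, 0, 0, 0.01], [0, 0.0075, 0.0003, 4.5, 0, 0, 0.01], [0, 0.0075, 0.0003, 4.5, 0, 0, 0.01], [0, 0.0075, 0.0003, 4.5, 0, 0, 0.01], [0, 0.0075, 0.0003, 4.5, 0, 0, 0.01], [0, 0.0075, 0.0003, 4.5, 0, 0, 0.01], [0, 0.002, 0.0001, 1, 0, 0, 0.01]]]'

```text
t: 16.87
tool_pos: [0.6688, -0.0029, 0.0884]
tool_rot: [2.037, 0.338, -2.048]
contact_force: [-1.1, 1.8, -1.6]
opening: 0.0171
```

```bash
python3 -c "from h import *; lev()"
```

```text
t 16.87 pos [ 0.6688 -0.0029  0.0884] jaw -71.1 q6 1.13 F [-1.1112  1.7727 -1.6364] open 0.0171
shift mm [ 3.4197  4.1683 -0.1755]
turn deg [ 4.0942  0.3024 -0.0384]
radius 0.09465099818400662 ang 17.838083956680844 nut deg 2.9880839566808444
```

Nearly there. I'll take small steps to the hard stop and watch the force.

>>> arm_command --plan '[[[0, 0.003, 0, 1.8, 0, 0, 0.01], [0, 0.003, 0, 1.8, 0, 0, 0.01], [0, 0.003, 0, 0.5, 0, 0, 0.01], [0, 0.003, 0, 0, 0, 0, 0.01]]]'

```text
t: 17.2
tool_pos: [0.67, -0.0079, 0.0884]
tool_rot: [2.077, 0.287, -2.097]
contact_force: [-3.4, 9.2, 1.5]
opening: 0.0173
```

```bash
python3 -c "from h import *; lev(); print(ctrl.get_obs()['effort'])"
```

```text
t 17.2 pos [ 0.67   -0.0079  0.0884] jaw -75.0 q6 1.18 F [-3.382   9.1603  1.5237] open 0.0173
shift mm [ 3.3768 -0.908  -0.5521]
turn deg [0.1928 0.4378 0.7578]
radius 0.09444953796338243 ang 14.74785273812073 nut deg -0.10214726187926892
[ -6.7778 -46.0429 -35.8585  -1.8334  -0.9128   0.2402]
```

>>> arm_command --plan '[[[0, 0.006, 0, 0, 0, 0, 0.01], [0, 0.006, 0, 0, 0, 0, 0.01], [0, 0.006, 0, 0, 0, 0, 0.01]]]'

```text
t: 17.45
tool_pos: [0.6699, -0.0075, 0.0881]
tool_rot: [2.076, 0.333, -2.113]
contact_force: [-8.1, 17.4, 2.7]
opening: 0.0171
```

```bash
python3 -c "from h import *; lev()"
```

```text
t 17.45 pos [ 0.6699 -0.0075  0.0881] jaw -74.4 q6 1.15 F [-8.0514 17.4113  2.7068] open 0.0171
shift mm [ 3.136  -0.4387 -0.6647]
turn deg [0.7815 0.6925 2.6204]
radius 0.09435329979294237 ang 14.968720040085815 nut deg 0.11872004008581527
```

The force is 19 N with no further motion, so the nut is on the hard stop. I'll relax, let go, rise and look.

>>> arm_command --plan '[[[0, 0, 0, 0, 0, 0, 0.01], [0, 0, 0, 0, 0, 0, 0.05], [0, 0, 0, 0, 0, 0, 0.05], [0, 0, 0, 0, 0, 0, 0.05], [0, 0, 0, 0, 0, 0, 0.05], [-0.02, 0, 0, 0, -0.7, -1, 0.05], [-0.03, 0, 0, 0, 0, -1, 0.05], [-0.03, 0, 0, 0, 0, -0.6, 0.05], [-0.03, 0, 0.02, 0, 0, 0, 0.05], [-0.03, 0.02, 0.03, 0, 0, 0, 0.05], [-0.03, 0.02, 0.03, 0, 0, 0, 0.05], [0, 0, 0, 0, 0, 0, 0.05], [0, 0, 0, 0, 0, 0, 0.05]]]'

```text
t: 18.53
tool_pos: [0.6149, -0.0762, 0.2584]
tool_rot: [2.072, 0.387, -2.144]
contact_force: [0.1, 0.6, -0.3]
opening: 0.0501
```

```bash
python3 -c "
from h import *; plan([.6041,.0601,.16],-74)
M,im=snap('wrist','w7'); np.save('M3.npy',M); np.save('im3.npy',im)
p=mark('wrist',M,'lever_post'); print(p); d=p[0][1][:2]-O; print('post ang',np.degrees(np.arctan2(d[1],d[0])))
print(mark('wrist',M,'pointer'),mark('wrist',M,'band_mark'))"
```

```text
t 18.53 pos [ 0.6149 -0.0762  0.2584] jaw -74.1 q6 1.02 F [ 0.0772  0.6038 -0.3107] open 0.0501
shift mm [ 109.415  -124.6874  -29.3654]
turn deg [-0.0515  1.2348  5.1626]
[(0.78, array([ 0.67  , -0.0068,  0.0988]))]
post ang 15.342325564389037
[(0.8, array([ 0.6115, -0.1311,  0.0536]))] [(0.5, array([ 0.6119, -0.1341,  0.0492]))]
```

View pics/w7.png

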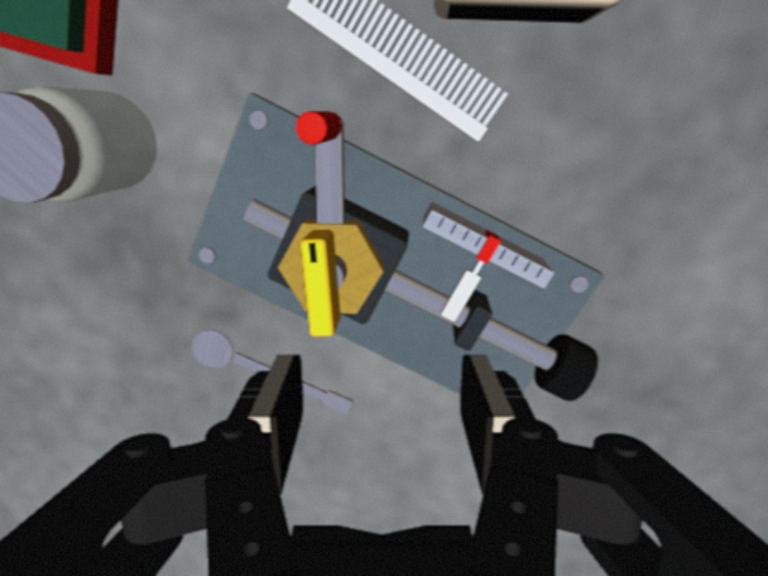

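The post is back at its tight place, the pointer's tip faces the band, and the jar, comb and spoon are where they were. To finish, I'll compare the red post in the fixed cameras against the start, and zoom in on the band.

```bash
python3 -c "
from h import *
def cen(im,x,y,r=14):
    h=cv2.cvtColor(im,cv2.COLOR_RGB2HSV)[y-r:y+r,x-r:x+r]; m=((h[...,0]<8)|(h[...,0]>172))&(h[...,1]>130); ys,xs=np.nonzero(m); return len(xs),xs.mean()+x-r,ys.mean()+y-r
for c,(x,y) in {'side':(274,145),'top':(338,155)}.items():
    M,im=snap(c); im0=cv2.resize(cv2.imread('pics/%s1.png'%c),(512,384),interpolation=cv2.INTER_AREA)[:,:,::-1].copy()
    im=cv2.resize(cv2.resize(im,None,fx=1.5,fy=1.5),(512,384),interpolation=cv2.INTER_AREA)
    print(c,cen(im0,x,y),cen(im,x,y))
    d=np.abs(im.astype(int)-im0).max(2)>45; n,l,s,ce=cv2.connectedComponentsWithStats(d.astype(np.uint8)); print([(s[i].tolist()) for i in range(1,n) if s[i][4]>25])
    for dth in (0,2):
        a=np.radians(14.85+dth); p=np.linalg.inv(M)@np.array([O[0]+.095*np.cos(a),O[1]+.095*np.sin(a),.1,1]); k=calibration(c); print('pix per deg ref',dth,k['fx']*p[0]/p[2]+k['cx'],k['fy']*p[1]/p[2]+k['cy'])
im=np.load('im3.npy'); cv2.imwrite('pics/c8.png',cv2.resize(im[140:210,275:375,::-1],None,fx=7,fy=7,interpolation=cv2.INTER_CUBIC))"
```

```text
side (72, np.float64(273.9166666666667), np.float64(144.33333333333334)) (70, np.float64(273.95714285714286), np.float64(144.1142857142857))
[[288, 0, 180, 80, 6698], [468, 0, 6, 8, 31], [489, 0, 9, 15, 60], [472, 18, 40, 15, 190], [458, 39, 53, 24, 877], [404, 107, 108, 164, 7302], [334, 134, 10, 11, 48], [325, 138, 11, 7, 38], [292, 140, 13, 13, 81], [302, 144, 18, 10, 99], [471, 211, 9, 9, 33], [482, 218, 30, 19, 201], [466, 223, 29, 34, 100], [489, 232, 12, 10, 37]]
pix per deg ref 0 273.9733186992112 142.8651612654601
pix per deg ref 2 273.69064474559985 143.434758614053
top (43, np.float64(337.37209302325584), np.float64(154.93023255813952)) (41, np.float64(336.8780487804878), np.float64(155.0731707317073))
[[361, 107, 115, 277, 17232], [351, 180, 7, 7, 27], [368, 183, 5, 13, 48], [375, 182, 6, 16, 63], [339, 190, 7, 7, 33], [347, 191, 7, 9, 36], [299, 323, 60, 59, 2435], [307, 373, 5, 11, 34], [319, 376, 10, 8, 42], [254, 380, 15, 4, 39]]
pix per deg ref 0 336.40265478081415 155.48314137278365
pix per deg ref 2 335.22474517627575 155.81332088858167
```

View pics/c8.png

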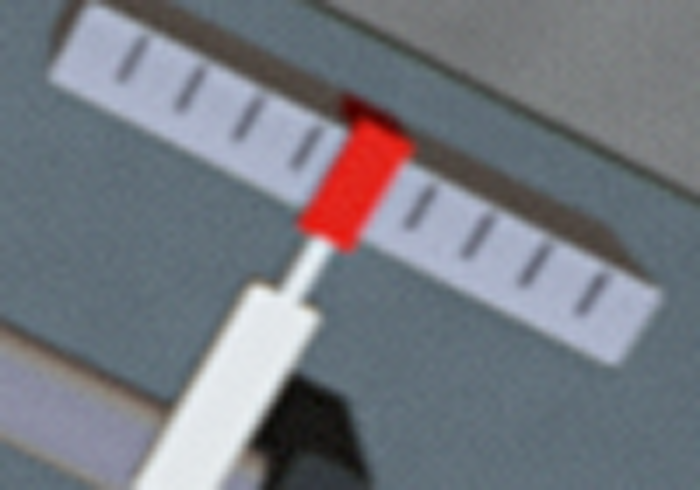

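The zoom shows the tip's middle (315,240) about 1 mm at most from the middle of the band's edge (302,228)–(352,250), at (327,239). The two fixed cameras disagree by about 0.8° on the post, so I'll do one finer comparison.

```bash
python3 -c "
from h import *
for c,(x,y) in {'side':(274,145),'top':(338,155)}.items():
    im0=cv2.imread('pics/%s1.png'%c)[:,:,::-1]
    for k in range(2):
        M,im=snap(c); im=cv2.resize(im,None,fx=1.5,fy=1.5)
        r=[]
        for a in (im0,im):
            a=a[int(1.5*y)-21:int(1.5*y)+21,int(1.5*x)-21:int(1.5*x)+21].astype(float); g=np.clip(a[...,0]-np.maximum(a[...,1],a[...,2])-40,0,None); Y,X=np.mgrid[:42,:42]; r.append(((g*X).sum()/g.sum(),(g*Y).sum()/g.sum(),g.sum()))
        print(c,(np.array(r[1])-r[0])/1.5)
M=np.load('M3.npy'); f=lambda p,z: tostop(ray(M,((p[0]+.5)/7-.5+275,(p[1]+.5)/7-.5+140),z),O,np.radians(-10.17))*1000
print('tip',f((317,240),.0525),'band',f((302,228),.053),f((352,251),.053))
print(ray(M,(208,84.5),.12))"
```

```text
side [ -0.0329  -0.079  -45.3333]
side [ -0.0381  -0.0709 -28.6667]
top [ -0.2825   0.0902 295.3333]
top [ -0.2827   0.095  296.6667]
tip [ 48.3519 -92.5475] band [ 49.0705 -89.4721] [ 49.3833 -98.001 ]
[ 0.6714 -0.007   0.12  ]
```

```bash
python3 -c "
from h import *; print(ctrl.get_obs()['t'], finish_job())"
```

```text
the job is handed in; nothing more can be done
19.0333 None
```

The door stop is reset and handed in at about 19 s. The nut is tight again, the pointer is in the red band, and the gripper is open and clear.

I swung the red post about 60° (1.04 rad) counter-clockwise to loosen the nut. I then turned the yellow bar about 68° counter-clockwise, in three steps with looks in between. Finally I swung the lever back to its hard stop, where 19 N moved it no further.

**Pointer:** after tightening it was in the 9 mm band, slightly short of the middle. The close look before tightening showed about 0.3 mm, and the last, coarser look gave about 1.2 mm.

**Nut:** the side camera shows the post back at its starting place. The top camera suggests up to about 0.5° looser, which is close to pixel noise. I did not press it again.

**Surroundings:** the band read the same as at the start to within about 2 mm, and the jar, comb and spoon looked untouched. Comparing before and after, I saw no sign that the other objects had moved; where the arm covered the picture I could not compare.

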